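# Load a filter cube into the fluorescence illuminator

### The arm

A 7-joint arm with a two-finger parallel gripper is mounted at the origin on a cart in front of the work surface, level with it; the furniture and walls round the work are solid. World frame = base frame: x ahead of the robot, y to its left, z up, the work surface at z = 0. Lengths are in m, angles in rad, forces in N, time in s.
With the tool pointing down it reaches from about 0.4 to 0.875 m from the base axis. Payload 19.3 kg.
Tool frame: the origin (TCP) lies on the mounting face of the last link; the fingertips stand 173 mm ahead of it and the grasp point (between the pads) lies 155 mm ahead of it; z points along the fingers, y is the line along which they close (so a half turn about z gives the same grasp; the last joint's range is limited). The gripper opens to 85 mm and grips with 20 to 120 N. Pads are 22 mm wide; open, the fingers measure 114 mm over their backs; the gripper's body (76 mm by 85 mm) begins 54 mm behind the grasp point. The pads swing forward as they close: fully open they stand 13 mm farther back than shut.
Start: joints at [-1.296, 0.521, -0.036, 1.599, 0.021, 1.021, -0.113], TCP at [0.211, 0.588, 0.405] pointing down, gripper open.
Joint ranges: [-2.91, 2.91], [-0.3, 2.13], [-1.5, 1.42], [0.17, 2.43], [-1.26, 4.41], [0.16, 1.93], [-2.52, 2.52]. Speed limits (rad/s): [1.89, 1.89, 2.39, 2.39, 3.01, 3.01, 3.01].

### API

Orientations are given as [roll, pitch, yaw] about the fixed x, y, z axes, in that order (R = Rz(yaw) Ry(pitch) Rx(roll)).
In Python, from workcell import bot, vision gives the robot as it stands.
- The arm moves only by the shell command python3 -m creep 'ROWS' [FORCE]. ROWS is JSON, a list that holds one entry, the list of rows, each a list of 7 numbers: the opening, from -1 (shut) to 1 (fully open), then the shift along the tool's x, y, z in cm, then the turn, a rotation vector about the tool's x, y, z in rad. In form: [[[grip, tx, ty, tz, rx, ry, rz], ...]]. A call has 1 to 12 rows; each row shifts and turns the commanded pose from where the row before left it, along the tool's axes as they then stand; what a row does not reach is not made up. A row lasts 1/8 s, in which the tool goes at most 62.5 mm and 10.7 degrees, less where a joint would pass 70% of its speed; a pose out of reach is approached as far as the arm can. A call with a gripper value outside its range is refused whole. The fingers move at their own pace and stop on an object; FORCE is the grip in N (left out, the last holds). Time passes only in rows, so rows that do not move let the fingers close. It gives the time, the measured TCP pose, the force, the opening and the grip force at its end, in the units of the state.
- bot.observe(): the state, without advancing time (a new reading comes with each control period).
- vision.grab_frame(name): name is "scene" or "side" or "wrist"; returns a dict with "image" (480x640x3 uint8, blue, green, red), "depth" (480x640 float32, m along the optical axis (not along the pixel's ray), 0 where there is no reading), "fovy" (degrees; the focal length in pixels is half the picture's height over the tangent of half this angle, whatever the lens; pixels are square), "cx", "cy" (the principal point, pixels), "cam_to_world" (4x4, takes a point from camera to world coordinates); the wrist camera has in their place "tool_from_camera" (4x4, takes a point from camera to tool coordinates, whose origin is the TCP and whose axes are the flange's). Camera axes: x right, y down, z forward; pixel columns grow to the right and rows downward; lengths in m; the calibration is good to about 2 mm. A picture is of the moment at which its call begins: read the wrist's pose just before it.
- bot.job_done(): hands the job in; it is judged then, once.
The state is a dict: "clock": time; "qpos": joint angles; "qd": joint speeds; "joint_efforts": joint torques, N m; "position": TCP position; "tool_rot": TCP orientation; "force": force on the tool from outside, world axes, zero at the start; "moment": the same for the moment, N m; "grip_width": finger opening in m; "finger_force": force on a finger pad.
Only numpy, scipy, OpenCV 4.12 (cv2) and the standard library are available. Lean on these libraries where they do the work, as an engineer would, in place of code of your own. Each camera call takes 0.05 s, during which the arm holds its last target. There are 200 camera calls.

### The job

Fit the magenta-windowed filter cube into the illuminator: draw the filter drawer right out by its black knob, slide the cube down into the drawer's bay with its mounting flange in the groove until it sits fully home, then push the drawer back in to its stop. Leave the blue-windowed cube and the other things on the desk where they are, and let go of everything at the end.

Things in the scene. Friction and masses are not known exactly. Their poses are not given: they have to be found in the camera images.
- cube_magenta: Filter cube to be loaded: black block, about 62 g, with a round magenta window in its -x side, standing upright. Origin at the centre of its underside, z up. Solid body x -16..+14, y -17..+17, z 0..36 mm. Grasp it across its two plain y sides (34 mm wide), near the top: when seated, the bay's walls stand 15 mm high beside it.
- flange (a point): Middle of that cube's mounting flange, a flat plate on its +x side: in the cube's frame x +14..+18, y -19..+19, z +4..+32 mm, so it stands out 2 mm past the body on each y side.
- cube_blue: The other filter cube, same shape and frame, with a round blue window. Stays where it is.
- illuminator: Grey lacquered illuminator, fixed to the desk. Origin on the desk below the middle of the shut drawer's bay, z up. Housing x -33..+33, y -52..+50 mm, roof at z 61; a black round mount on the roof reaches z 68, a black round light port on the -x side reaches x -47. A low bed runs on under the drawer to y +140 (x +-33, z 8; two guide strips to z 13).
- mouth (a point): Middle of the mouth in the housing's +y face, at the height of the drawer's floor (z 14 mm); illuminator's axes. The drawer comes out here along +y. The mouth is 54 mm wide and its upper edge is 40 mm above this point: only 4 mm over a fully seated cube.
- drawer (a joint): Filter drawer, metres drawn out along the illuminator's +y: 0 fully in at its stop, 0.100 fully out at its stop. About 2 N of sliding friction with light damping, no spring; it stays where it is left. It starts at most 0.03 out.
- bay (a point): Middle of the bay's floor on the drawer, 14 mm above the desk; axes as the illuminator's, moving with the drawer. A seated cube's origin lies here, with the same yaw (window to -x, flange to +x). With the drawer fully out it is 50 mm from the mouth; the drawer's end plate stands 50 mm away on the +y side (y +50..+56, x +-31, 42 mm above the floor).
- bay_top (a point): 15 mm above the bay's floor, level with the tops of its grey metal walls, open above and to -x. In the bay's axes: body slot y +-18 mm over x -16..+13; behind it the flange groove, x +13..+19, y +-20: about 1 mm of play all round. The top 3 mm are chamfered at 45 degrees. Outer walls end at y +-25, x +24.
- knob (a point): Centre of the drawer's black knurled knob: cylinder 22 mm in diameter, 24 mm long, lying along the illuminator's y in front of the end plate (12 mm stem between), 34 mm above the desk, 80 mm from the bay's middle along +y. Pinch it from above across the illuminator's x.
- objective_jar: White screw canister with a black cap, 45 mm diameter, 63 mm high, upright; origin at the centre of its underside. Bystander.
- tape_roll: Roll of white label tape lying flat, 66 mm diameter, 19 mm high; origin at the centre of its underside. Bystander.
- timer: White digital timer with a display and three small buttons, 62 x 62 x 18 mm, lying flat; origin at the centre of its underside. Bystander.

How it is judged:
On the way, in this order (a step that is already met when the one before it is completed fails the run):
1. the drawer is drawn right out (at least 90 of its 100 mm) (value of joint drawer above 0.09 m), for 0.2 s.
2. the magenta cube is seated in the bay of the open drawer (within 3 mm of the bay's middle, within 2 mm of the floor, upright and square to within 0.08 rad) (horizontal distance between cube_magenta and bay below 0.003 m and z of cube_magenta in the frame of bay between -0.002 and 0.002 m and angle between the x axis of cube_magenta and the x axis of bay, either way round below 0.08 rad and angle between cube_magenta's own z axis and vertical below 0.08 rad and value of joint drawer above 0.07 m), for 0.2 s.
At the end, for the whole second after the job is handed in: The drawer is shut to within 3 mm of its stop, with the magenta cube at rest in its bay: within 3 mm of the bay's middle, within 2 mm of its floor, upright and square to within 0.08 rad (value of joint drawer below 0.003 m and horizontal distance between cube_magenta and bay below 0.003 m and z of cube_magenta in the frame of bay between -0.002 and 0.002 m and angle between the x axis of cube_magenta and the x axis of bay, either way round below 0.08 rad and angle between cube_magenta's own z axis and vertical below 0.08 rad and linear speed of cube_magenta below 0.01 m/s); the robot touches nothing.
It fails at once if the blue cube is moved by more than 20 mm (distance of cube_blue from where it was at the start of the episode above 0.02 m).
It fails at once if the canister, the tape roll or the timer is moved by more than 30 mm (distance of any of objective_jar, tape_roll, timer from where it was at the start of the episode above 0.03 m).
It also fails if it takes over 67 s, if anything falls off the work surface, if the arm or the gripper's body presses on something with over 40 N, if the wrist force passes 120 N, or if a joint passes its speed limit or range.

## Working session

There is one attempt and no reset: what is moved stays moved. The work goes in short steps, Python scripts to look and compute and a shell command to move; the robot and the scene stay as the last step left them, time stands still between calls to the robot, and variables do not carry over. Pictures are saved under pics/ and viewed, at most 10 in all, crops included, and the job is handed in when it is done.

```bash
ls; mkdir -p pics; cat > h.py <<'E'
import numpy as np, cv2
from scipy.spatial.transform import Rotation as R
from workcell import bot, vision
def tool():
    s=bot.observe(); T=np.eye(4); T[:3,:3]=R.from_euler('xyz',s['tool_rot']).as_matrix(); T[:3,3]=s['position']; return T
def grab(n):
    T=tool(); f=vision.grab_frame(n)
    f['T']=f['cam_to_world'] if n!='wrist' else T@f['tool_from_camera']
    f['f']=240/np.tan(np.radians(f['fovy'])/2); return f
def pts(f):
    v,u=np.mgrid[:480,:640]; d=f['depth']
    P=np.stack([(u-f['cx'])/f['f']*d,(v-f['cy'])/f['f']*d,d],-1)
    return P@f['T'][:3,:3].T+f['T'][:3,3]
def ray(f,u,v,z):
    d=f['T'][:3,:3]@np.array([(u-f['cx'])/f['f'],(v-f['cy'])/f['f'],1]); o=f['T'][:3,3]
    return o+d*(z-o[2])/d[2]
E
python3 - <<'E'
from h import *
s=bot.observe(); print(s)
for n in ('scene','side'):
    f=grab(n); cv2.imwrite(f'pics/{n}0.png',f['image']); np.savez(f'{n}0.npz',**{k:f[k] for k in('image','depth','T','f','cx','cy')})
    print(n,np.round(f['T'],3),f['f'])
E
```

```text
pics
{'clock': 0.0, 'qpos': array([-1.29620539,  0.52203225, -0.03634106,  1.60002099,  0.02121909,
        1.02106811, -0.11279503]), 'qd': array([-2.19710647e-03,  8.99080655e-04,  5.08757294e-04,  4.58762631e-04,
       -8.92434212e-05, -1.41027226e-03, -8.00701592e-04]), 'joint_efforts': array([-2.66603292e-04, -9.27129579e+01,  1.97976306e+00, -3.69905806e+01,
        1.78505917e-02,  8.57281761e-03, -8.97600074e-07]), 'position': array([0.21121972, 0.58807715, 0.40410945]), 'tool_rot': array([-3.14045317e+00,  9.03786521e-05,  2.79681882e+00]), 'force': array([ 0.82742309,  0.63188962, -0.01885551]), 'moment': array([ 0.01442413, -0.01145623, -0.02541358]), 'finger_force': 0.0, 'grip_width': 0.08507770609301249}
scene [[ 0.464 -0.667  0.583 -0.247]
 [-0.886 -0.348  0.307 -0.501]
 [-0.002 -0.659 -0.752  1.013]
 [ 0.     0.     0.     1.   ]] 540.2834952868199
side [[ 0.985 -0.046  0.168  0.282]
 [-0.174 -0.351  0.92  -1.469]
 [ 0.017 -0.935 -0.354  0.571]
 [ 0.     0.     0.     1.   ]] 538.0135413314692
```

View pics/scene0.png

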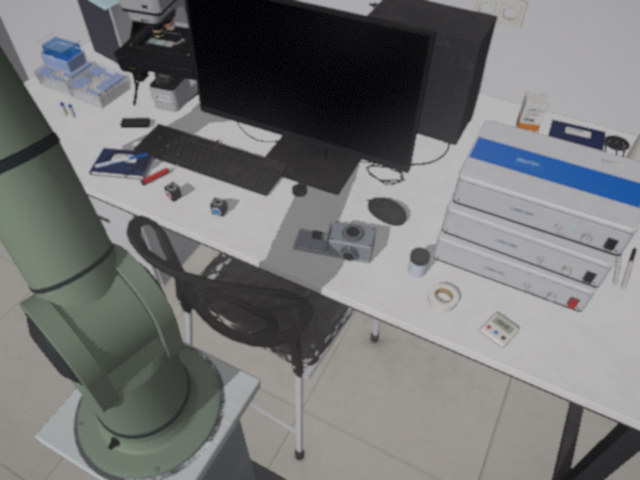

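View pics/side0.png

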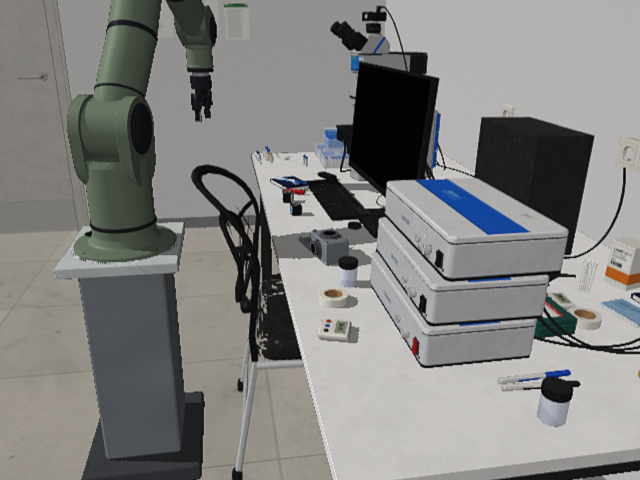

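The scene view shows the illuminator at about (350,240), with its drawer and bed running left to (300,238). The cubes are at (172,190) and (218,207, blue), and the bystanders are at (419,262), (443,295) and (500,328). I'll measure these and enlarge the area.

```bash
python3 - <<'E'
from h import *
f=dict(np.load('scene0.npz')); P=pts(f)
for n,u,v,z in [('mag',172,190,.036),('blue',218,207,.036),('jar',419,255,.063),('tape',443,295,.019),('timer',500,328,.018),('roof',352,229,.068),('bed',300,240,.01)]:
    print(n,ray(f,u,v,z).round(3),P[v,u].round(3))
im=f['image']
a=cv2.resize(im[165:225,150:240],(600,400),interpolation=cv2.INTER_CUBIC)
b=cv2.resize(im[215:270,285:385],(728,400),interpolation=cv2.INTER_CUBIC)
c=np.zeros((600,800,3),np.uint8); a=cv2.resize(a,(450,300)); b=cv2.resize(b,(545,300)); c[:300,:450]=a; c[300:,:545]=b
cv2.imwrite('pics/c1.png',c)
E
```

```text
mag [0.484 0.313 0.036] [0.487 0.316 0.033]
blue [0.488 0.171 0.036] [0.487 0.17  0.037]
jar [ 0.552 -0.341  0.063] [ 0.554 -0.341  0.061]
tape [ 0.505 -0.422  0.019] [ 0.52  -0.421 -0.002]
timer [ 0.48  -0.559  0.018] [ 0.481 -0.559  0.016]
roof [ 0.55  -0.174  0.068] [ 0.549 -0.174  0.069]
bed [ 0.507 -0.056  0.01 ] [ 0.509 -0.054  0.007]
```

View pics/c1.png

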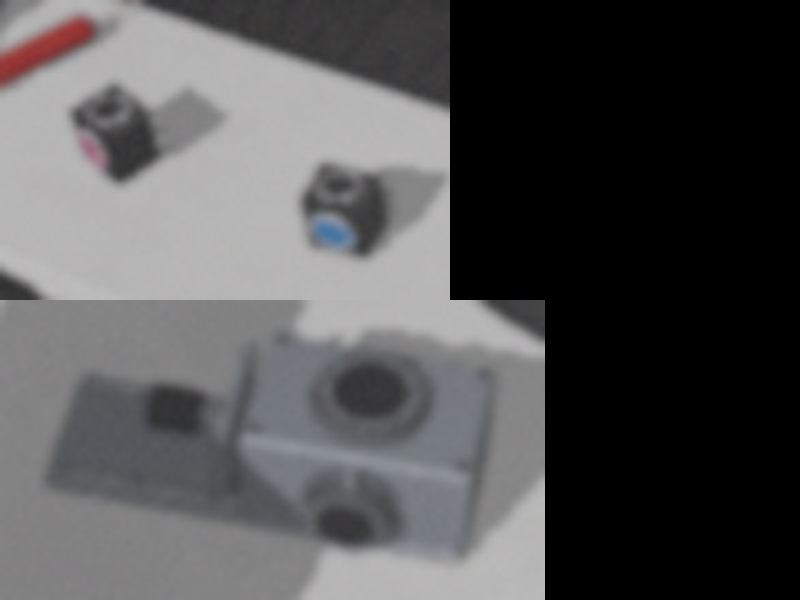

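```bash
cat >> h.py <<'E'
def go(p,yaw):
    """first turn (rotvec rad), then shift in cm in the tool axes after the turn"""
    T=tool(); G=R.from_euler('xyz',[np.pi,0,yaw])
    r=(R.from_matrix(T[:3,:3]).inv()*G).as_rotvec()
    d=G.inv().apply(np.array(p)-T[:3,3])*100
    print('turn',r.round(3),'shift cm',d.round(2))
E
python3 - <<'E'
from h import *
f=vision.grab_frame('wrist'); print(f['tool_from_camera'].round(3),f['fovy'])
go([.43,.25,.42],np.pi/2)
go([.43,.25,.42],-np.pi/2)
E
```

```text
[[ 0.    -0.959 -0.282  0.072]
 [ 1.     0.    -0.    -0.   ]
 [ 0.    -0.282  0.959  0.032]
 [ 0.     0.     0.     1.   ]] 68.61554666846136
turn [-1.000e-03  1.000e-03  1.226e+00] shift cm [-33.81  21.88  -1.57]
turn [-1.000e-03 -1.000e-03 -1.916e+00] shift cm [ 33.81 -21.88  -1.57]
```

```bash
python3 -m creep '[[[1,-2.5,2.0,0,0,0,0.175],[1,-3.4,2,0,0,0,0.175],[1,-3.4,2,0,0,0,0.175],[1,-3.4,2,0,0,0,0.175],[1,-3.4,2,0,0,0,0.175],[1,-3.4,2,0,0,0,0.175],[1,-3.4,2,0,0,0,0.175],[1,0,0,0,0,0,0]]]' 30; python3 - <<'E'
from h import *
s=bot.observe();print(s['position'],s['tool_rot'],s['qpos'])
go([.43,.2,.42],np.pi/2)
E
```

```text
clock: 1.15
position: [0.4499, 0.5026, 0.4047]
tool_rot: [3.141, 0.002, 1.565]
force: [-0.5, 1.1, 0.1]
grip_width: 0.0855
finger_force: 0.0
[0.44992436 0.50259081 0.40467409] [3.14051472e+00 1.51663893e-03 1.56529084e+00] [-1.1095246   0.62197141  0.29443183  1.46737533 -0.19074681  1.08103597
 -0.78272168]
turn [ 0.001  0.002 -0.006] shift cm [-30.26  -1.99  -1.53]
```

```bash
python3 -m creep '[[[1,-4,-0.3,-0.2,0,0,0],[1,-5,-0.3,-0.2,0,0,0],[1,-5,-0.3,-0.2,0,0,0],[1,-5,-0.3,-0.2,0,0,0],[1,-5,-0.3,-0.2,0,0,0],[1,-4,-0.3,-0.2,0,0,0],[1,-2,0,0,0,0,0],[1,0,0,0,0,0,0],[1,0,0,0,0,0,0]]]'; python3 - <<'E'
from h import *
print(bot.observe()['position'])
f=grab('wrist'); cv2.imwrite('pics/w1.png',f['image']); np.savez('w1.npz',**{k:f[k] for k in('image','depth','T','f','cx','cy')})
E
```

```text
clock: 2.28
position: [0.4299, 0.2066, 0.4166]
tool_rot: [-3.142, -0.0, 1.574]
force: [-0.2, 0.3, 0.5]
grip_width: 0.0853
finger_force: 0.0
[0.42991723 0.20656059 0.41656685]
```

View pics/w1.png

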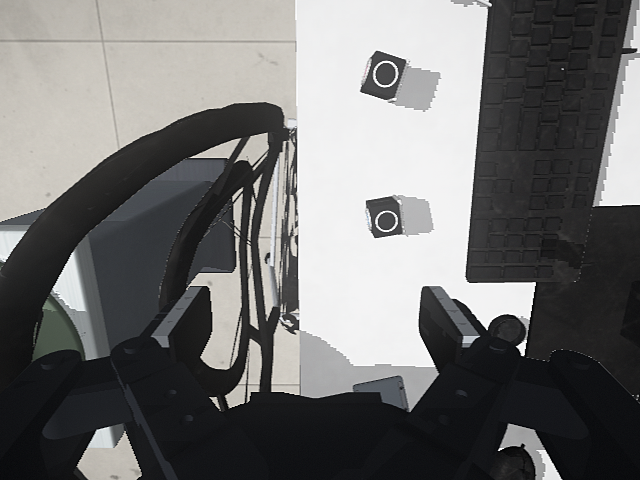

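The wrist view shows the magenta cube's top at (384,75) and the blue one at (384,217), plus the chair back to the left. I'll fit the cube by depth and check how high the chair is.

```bash
cat >> h.py <<'E'
def rect(P,c,r,z0,z1):
    m=(np.hypot(P[...,0]-c[0],P[...,1]-c[1])<r)&(P[...,2]>z0)&(P[...,2]<z1)
    q=P[m]; b=cv2.minAreaRect((q[:,:2]*1000).astype(np.float32)); return len(q),np.round(b[0],1),np.round(b[1],1),round(b[2],1),np.median(q[:,2]).round(4)
E
python3 - <<'E'
from h import *
f=dict(np.load('w1.npz')); P=pts(f)
for c in ([.484,.313],[.488,.171]):
    print('top',rect(P,c,.04,.0335,.045)); print('all',rect(P,c,.04,.02,.045)); print('fl',rect(P,c,.04,.0295,.0335))
m=(P[...,0]<.38)&(P[...,0]>.2)&(f['depth']>.2); m[280:]=0
q=P[m]; print('chair max z',q[:,2].max(), q[q[:,2]>.02].max(0))
print(P[20:40,320:340].reshape(-1,3).mean(0))
E
python3 -m creep '[[[1,-4,0.2,0,0,0,0],[1,-5,0.2,0,0,0,0],[1,-5,0.2,0,0,0,0],[1,-4,0.3,0,0,0,0],[1,-2,0,0,0,0,0],[1,0,0,0,0,0,0],[1,0,0,0,0,0,0]]]'; python3 - <<'E'
from h import *
print(bot.observe()['position'])
f=grab('wrist'); cv2.imwrite('pics/w2.png',f['image']); np.savez('w2.npz',**{k:f[k] for k in('image','depth','T','f','cx','cy')})
E
```

```text
top (1255, array([493.9, 322.3]), array([34.1, 29.9]), 73.9, np.float64(0.0352))
all (1604, array([494.5, 322. ]), array([38.2, 35.8]), 74.7, np.float64(0.0349))
fl (204, array([494.5, 322.1]), array([37.7, 35.5]), 74.0, np.float64(0.0313))
top (890, array([503.2, 183. ]), array([29.8, 34.3]), 10.3, np.float64(0.0352))
all (1159, array([503.9, 182.8]), array([36.1, 35.2]), 9.6, np.float64(0.0349))
fl (145, array([504. , 182.8]), array([35.7, 34.7]), 8.8, np.float64(0.0313))
chair max z 0.17434089367866099 [0.37989439 0.29751121 0.17434089]
[ 0.44338116  0.36696787 -0.00095727]
clock: 3.2
position: [0.4394, 0.0064, 0.4166]
tool_rot: [-3.141, -0.0, 1.573]
force: [-0.1, -0.8, -0.6]
grip_width: 0.0853
finger_force: 0.0
[0.43935097 0.00642541 0.4165513 ]
```

View pics/w2.png

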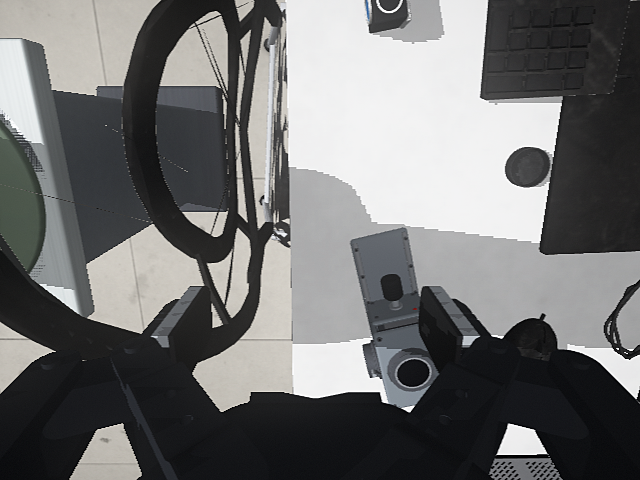

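The view shows the bed corners at (351,241) and (407,228), the knob at (392,290) and the roof mount at (412,372). The illuminator is yawed positively by about 13°. I'll fit it.

```bash
python3 - <<'E'
from h import *
f=dict(np.load('w2.npz')); P=pts(f)
k=P[290,392]; print('knob px',k.round(4))
print('knob',rect(P,k,.025,.036,.05))
# bed end edge & side edges
m=(P[...,2]>.004)&(P[...,2]<.012)&(np.hypot(P[...,0]-k[0],P[...,1]-k[1])<.09)&(P[...,0]>.42)
m=cv2.morphologyEx(m.astype(np.uint8),cv2.MORPH_OPEN,np.ones((3,3)))>0
q=P[m]; print(len(q),q.min(0).round(3),q.max(0).round(3))
b=cv2.minAreaRect((q[:,:2]*1000).astype(np.float32)); print('bed',b, cv2.boxPoints(b).round(1).tolist())
for n,(u,v),z in [('c1',(351,241),.008),('c2',(407,228),.008)]: print(n,ray(f,u,v,z).round(4),P[v+2,u+2].round(4))
s=dict(np.load('scene0.npz')); 
# roof from both cameras
for nm,g in (('scene',s),('wrist',f)):
    Q=pts(g); c=k+np.array([.03,-.11,0]); print(nm,'roof',rect(Q,c,.075,.057,.064),'mount',rect(Q,c,.06,.0655,.072))
E
```

```text
knob px [ 0.5217 -0.0925  0.0423]
knob (456, array([524.8, -98.8]), array([20.5, 36.2]), 14.3, np.float64(0.0414))
2690 [ 0.481 -0.125  0.004] [ 0.558 -0.034  0.012]
bed ((520.0973510742188, -79.82137298583984), (65.48746490478516, 80.78439331054688), 14.337357521057129) [[478.3999938964844, -48.79999923706055], [498.3999938964844, -127.0999984741211], [561.7999877929688, -110.80000305175781], [541.7999877929688, -32.599998474121094]]
c1 [ 0.4798 -0.0489  0.008 ] [ 0.4824 -0.0521  0.0056]
c2 [ 0.5419 -0.0334  0.008 ] [ 0.5467 -0.0383 -0.0006]
scene roof (547, array([ 539.6, -181.3]), array([ 76., 101.]), 15.6, np.float64(0.0614)) mount (254, array([ 542. , -185.9]), array([53.4, 80.6]), 13.1, np.float64(0.0686))
wrist roof (1964, array([ 536.4, -180.4]), array([66.2, 96.4]), 26.3, np.float64(0.0601)) mount (1388, array([ 544.5, -177.2]), array([48.8, 48.2]), 78.9, np.float64(0.0672))
```

```bash
cat >> h.py <<'E'
O=np.array([.5448,-.1763]); Y=.2502
ex=np.array([np.cos(Y),np.sin(Y)]); ey=np.array([-np.sin(Y),np.cos(Y)])
def ill(P): d=P[...,:2]-O; return np.stack([d@ex,d@ey,P[...,2]],-1)
def wor(x,y): return O+x*ex+y*ey
E
python3 - <<'E'
from h import *
f=dict(np.load('w2.npz')); L=ill(pts(f))
m=(L[...,2]>.036)&(L[...,2]<.05)&(abs(L[...,0])<.03)&(L[...,1]>.058)&(L[...,1]<.12); q=L[m]
h=np.histogram(q[:,1],np.arange(.056,.104,.003)); print(h)
k=q[q[:,1]>.076]; print('x',np.percentile(k[:,0],[1,50,99]),'ymax',np.percentile(k[:,1],99.5),'ztop',k[:,2].max())
p=wor(0,.086); print(p); go([p[0],p[1],.27],np.pi/2+Y); print(bot.observe()['qpos'])
E
```

```text
(array([  0, 303,  67,  12,   9,   3,  27,  43,  49,  50,  43,  47,  49,
        81,   1]), array([0.056, 0.059, 0.062, 0.065, 0.068, 0.071, 0.074, 0.077, 0.08 ,
       0.083, 0.086, 0.089, 0.092, 0.095, 0.098, 0.101]))
x [-0.01004621 -0.00058425  0.00983879] ymax 0.09791373762782854 ztop 0.04486019483023679
[ 0.52350659 -0.09297779]
turn [-0.    -0.    -0.247] shift cm [-11.72   5.69  14.66]
[-5.38203546e-01  2.25940818e-01  4.60587528e-01  2.06638297e+00
 -1.29999247e-01  8.76460454e-01 -1.46927797e-03]
```

```bash
python3 -m creep '[[[1,0,0,0,0,0,-0.12],[1,0,0,0,0,0,-0.127],[1,-3,1.4,3,0,0,0],[1,-3,1.4,4,0,0,0],[1,-3,1.4,4,0,0,0],[1,-2.7,1.5,3.6,0,0,0],[1,0,0,0,0,0,0],[1,0,0,0,0,0,0]]]'; python3 - <<'E'
from h import *
p=wor(0,.086); go([p[0],p[1],.193],np.pi/2+Y); print(bot.observe()['qpos'])
E
```

```text
clock: 4.25
position: [0.5231, -0.0933, 0.271]
tool_rot: [-3.141, -0.0, 1.82]
force: [0.4, -0.7, 0.6]
grip_width: 0.0854
finger_force: 0.0
turn [-0.    -0.    -0.001] shift cm [0.02 0.05 7.8 ]
[-0.1750104   0.59439408  0.33075093  1.96904773 -0.31530476  0.62784633
  0.60919476]
```

```bash
python3 -m creep '[[[1,0,0,2,0,0,0],[1,0,0,3,0,0,0],[1,0,0,2,0,0,0],[1,0,0,0.8,0,0,0],[-0.4,0,0,0,0,0,0],[-1,0,0,0,0,0,0],[-1,0,0,0,0,0,0],[-1,0,0,0,0,0,0],[-1,0,0,0,0,0,0],[-1,0,0,0,0,0,0]]]' 40
```

```text
clock: 5.5
position: [0.5235, -0.0942, 0.1933]
tool_rot: [3.14, 0.0, 1.819]
force: [0.5, 1.9, 8.2]
grip_width: 0.0205
finger_force: 38.8
```

```bash
python3 -m creep '[[[-1,0.6,0,0,0,0,0],[-1,1,0,0,0,0,0],[-1,1.3,0,0,0,0,0],[-1,1.3,0,0,0,0,0],[-1,1.3,0,0,0,0,0],[-1,1.3,0,0,0,0,0],[-1,1.2,0,0,0,0,0],[-1,0.8,0,0,0,0,0],[-1,0.5,0,0,0,0,0],[-1,0,0,0,0,0,0],[-1,0,0,0,0,0,0]]]'
```

```text
clock: 6.88
position: [0.5007, -0.0039, 0.1933]
tool_rot: [3.14, -0.0, 1.819]
force: [-0.3, 1.9, 8.9]
grip_width: 0.0207
finger_force: 39.3
```

```bash
python3 - <<'E'
from h import *
print(ill(tool()[:3,3]), bot.observe()['force'])
E
```

```text
[-7.25565597e-05  1.78000860e-01  1.93305373e-01] [-0.34390492  1.94224681  8.89564522]
```

```bash
python3 -m creep '[[[-1,0.2,0,0,0,0,0],[-1,0.2,0,0,0,0,0],[-1,0.2,0,0,0,0,0],[-1,0,0,0,0,0,0],[-1,0,0,0,0,0,0]]]';python3 - <<'E'
from h import *
print(ill(tool()[:3,3]))
E
```

```text
clock: 7.5
position: [0.4998, -0.0015, 0.1934]
tool_rot: [3.138, 0.005, 1.815]
force: [6.7, -23.5, 0.2]
grip_width: 0.0208
finger_force: 39.3
[-0.0002842   0.18053148  0.19339147]
```

```bash
python3 -m creep '[[[-1,-0.3,0,0,0,0,0],[1,0,0,0,0,0,0],[1,0,0,0,0,0,0],[1,0,0,0,0,0,0],[1,0,0,-2,0,0,0],[1,0,0,-4,0,0,0],[1,0,0,-5,0,0,0],[1,0,0,-4,0,0,0],[1,0,0,0,0,0,0],[1,0,0,0,0,0,0]]]';python3 - <<'E'
from h import *
print(ill(tool()[:3,3]))
f=grab('wrist'); cv2.imwrite('pics/w3.png',f['image']); np.savez('w3.npz',**{k:f[k] for k in('image','depth','T','f','cx','cy')})
E
```

```text
clock: 8.75
position: [0.4993, -0.001, 0.3423]
tool_rot: [-3.141, -0.0, 1.819]
force: [0.5, -0.1, -0.0]
grip_width: 0.0855
finger_force: 0.0
[-0.00069846  0.18116078  0.34229715]
```

View pics/w3.png

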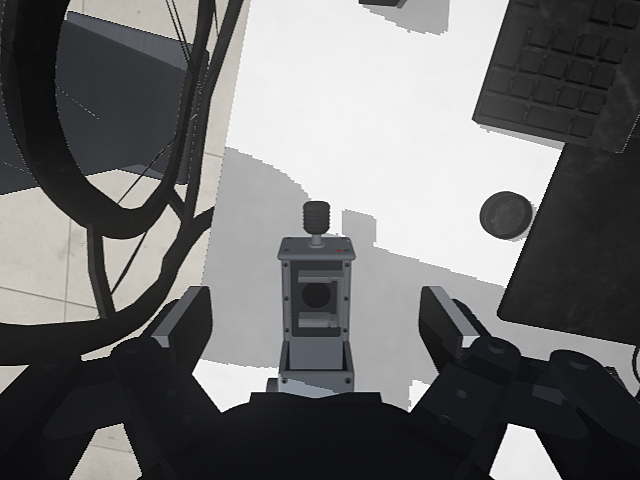

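The drawer is fully out, with the knob at (316,217), the end plate at (316,248) and the bay between (295,275) and (345,330). I'll measure the bay walls and knob in illuminator axes.

```bash
python3 - <<'E'
from h import *
f=dict(np.load('w3.npz')); L=ill(pts(f))
def box(x0,x1,y0,y1,z0,z1):
    m=(L[...,0]>x0)&(L[...,0]<x1)&(L[...,1]>y0)&(L[...,1]<y1)&(L[...,2]>z0)&(L[...,2]<z1); return L[m]
k=box(-.02,.02,.163,.21,.03,.05); print('knob',np.percentile(k,[1,99],axis=0).round(4))
w=box(-.03,.03,.07,.13,.0265,.032); print('wall z',np.median(w[:,2]),len(w))
print('wall outer',np.percentile(w,[.5,99.5],axis=0).round(4))
for y in (1,-1):
    s=w[(y*(w[:,1]-.1)>.012)&(w[:,0]<.008)&(w[:,0]>-.012)]; print('side',y,np.percentile(s[:,1],[1,99]).round(4))
s=w[abs(w[:,1]-.1)<.015]; print('back x',np.percentile(s[:,0],[1,99]).round(4))
# image of heights in the bay
b=box(-.03,.03,.07,.13,.0,.06); H=np.full((31,31),-1); ix=((b[:,0]+.03)/.002).astype(int); iy=((b[:,1]-.07)/.002).astype(int)
for i,j,z in zip(ix,iy,b[:,2]): H[j,i]=max(H[j,i],round(z*1000))
print('rows y from .13 down, cols x -30..30'); 
for r in H[::-1]: print(' '.join('%2d'%v if v>=0 else ' .' for v in r))
pl=box(-.04,.04,.14,.165,.053,.06); print('plate',np.percentile(pl,[1,99],axis=0).round(4), len(pl))
print('plate rect',cv2.minAreaRect((pl[:,:2]*1000).astype(np.float32)))
E
```

```text
knob [[-0.01    0.1638  0.031 ]
 [ 0.011   0.1921  0.0448]]
wall z 0.027806115260835373 615
wall outer [[-0.0159  0.0749  0.0265]
 [ 0.0239  0.1254  0.0295]]
side 1 [0.119  0.1253]
side -1 [0.0752 0.0814]
back x [0.0201 0.0239]
rows y from .13 down, cols x -30..30
 .  .  .  .  .  .  .  .  .  .  .  .  .  .  .  .  .  .  .  .  .  .  .  .  .  .  .  .  .  .  .
14 14 11 13 14 13 14 14 14 14 14 14 14 14 14 14 14 14 13 14 13 14 12 14 14 13 13 10 14 14  .
13 12 12 13 14 14 14 13 13 14 13 14 14 13 14 15 14 14 14 14 13 13 13 14 14 13 14 11 13 13  .
12 13 12 14 13 14 14 29 28 29 28 29 29 29 29 28 28 28 28 28 29 29 28 29 28 27 29 11 12 12  .
13 12 11 12 14 14 14 29 29 29 29 29 28 29 29 29 29 27 28 30 28 28 28 29 28 28 29 10 13 12  .
13 13 11 14 14 13 14 28 28 29 28 28 29 29 29 29 29 29 28 29 28 26 27 27 26 28 28 12 13 13  .
13 14 11 14 15 14 14 26 26 26 26 26 27 27 27 27 25 26 27 25 26 26  .  . 26 28 29 12 12 12  .
12 13 11 13 14 13 13  .  .  .  .  .  .  .  .  .  .  .  .  .  . 24  .  . 27 28 29 13 12 13  .
13 12 12 13 13 14 14  .  .  .  .  .  .  .  .  .  .  .  .  .  .  . 14  . 26 28 29 12 13 14  
[... 1525 characters left out ...]
 27 29 27 27 28 28 27 28 28 25 27 26 27 28 29  . 12 12  .
12 12  9 13 14 14 13 29 29 29 29 29 28 29 29 28 29 29 30 29 27 27 27 27 26 29 30 11 14 13  .
13 12 10 13 14 14 13 29 29 29 28 28 29 28 29 29 28 29 29 29 28 27 29 30 28 28 29 11 12 12  .
13 13 11 14 14 14 14 28 28 28 27 28 28 28 28  . 28 27 28 28 27 28 28 28 28 28 28 12 13 13  .
13 13 12 13 14 14 13  .  .  .  .  .  .  .  .  .  .  .  .  .  .  .  .  .  .  .  . 12 12 12  .
14 12 11 14 14 14 13  .  .  .  .  .  .  .  .  .  .  .  .  .  .  .  .  .  .  .  . 12 13 13  .
plate [[-0.0291  0.1504  0.053 ]
 [ 0.0293  0.1563  0.0562]] 491
plate rect ((0.05622673034667969, 153.39952087402344), (6.19897985458374, 60.21456527709961), 89.88907623291016)
```

```bash
python3 - <<'E'
from h import *
go([.494,.322,.31],np.pi-.281)
E
```

```text
turn [-1.000e-03 -1.000e-03 -1.042e+00] shift cm [ 9.46 30.89  3.2 ]
```

```bash
python3 -m creep '[[[1,0,0,0,0,0,-0.174],[1,0,0,0,0,0,-0.174],[1,0,0,0,0,0,-0.174],[1,0,0,0,0,0,-0.174],[1,0,0,0,0,0,-0.174],[1,0,0,0,0,0,-0.172]]]'; python3 -m creep '[[[1,1.2,3.9,0,0,0,0],[1,1.4,4.5,0,0,0,0],[1,1.4,4.5,0,0,0,0],[1,1.4,4.5,0.4,0,0,0],[1,1.4,4.5,0.8,0,0,0],[1,1.4,4.5,1,0,0,0],[1,1.3,4.5,1,0,0,0],[1,0,0,0,0,0,0],[1,0,0,0,0,0,0]]]'; python3 - <<'E'
from h import *
f=grab('wrist'); np.savez('w4.npz',**{k:f[k] for k in('image','depth','T','f','cx','cy')}); cv2.imwrite('pics/w4.png',f['image'])
P=pts(f); c=[.494,.322]
print('top',rect(P,c,.03,.034,.045)); print('all',rect(P,c,.04,.03,.045)); print(bot.observe()['qpos'])
go([.494,.322,.189],np.pi-.281)
E
```

```text
clock: 9.55
position: [0.4993, -0.0013, 0.3415]
tool_rot: [-3.141, -0.002, 2.866]
force: [0.5, 0.4, -0.2]
grip_width: 0.0856
finger_force: 0.0
clock: 10.68
position: [0.4938, 0.3214, 0.3095]
tool_rot: [-3.14, -0.001, 2.861]
force: [-0.0, 0.1, -0.1]
grip_width: 0.0854
finger_force: 0.0
top (1722, array([493.2, 322.9]), array([33.6, 29.3]), 73.7, np.float64(0.0352))
all (2051, array([494. , 322.7]), array([37.3, 35.3]), 74.0, np.float64(0.035))
[-0.7636824   0.58497567  0.12422144  1.78580978 -0.09715116  0.77822606
  0.69825194]
turn [-0.001 -0.001 -0.001] shift cm [ 0.03  0.1  12.1 ]
```

View pics/w4.png

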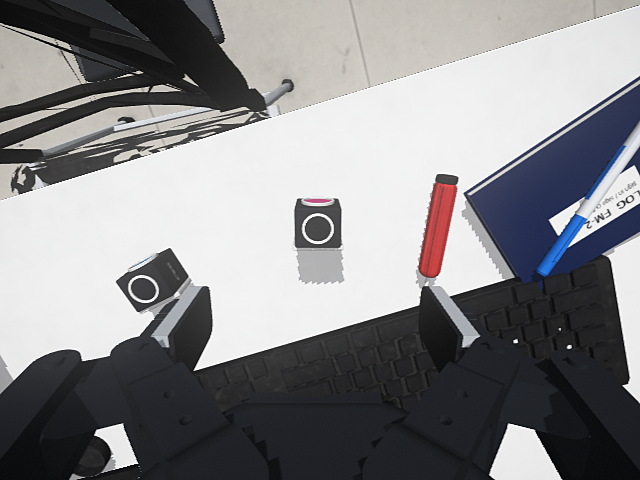

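The magenta window faces the robot at (318,202), and the cube's top is centred at (318,228), square to the tool. The pen and the blue cube are clear of the fingers. I'll descend and grip.

```bash
python3 -m creep '[[[1,0,0.1,3,0,0,0],[1,0.1,0,4,0,0,0],[1,0,0,3,0,0,0],[1,0,0,1.6,0,0,0],[1,0,0,0.4,0,0,0],[0,0,0,0,0,0,0],[-0.4,0,0,0,0,0,0],[-1,0,0,0,0,0,0],[-1,0,0,0,0,0,0],[-1,0,0,0,0,0,0],[-1,0,0,0,0,0,0]]]' 30
```

```text
clock: 12.1
position: [0.4934, 0.3234, 0.1915]
tool_rot: [3.141, 0.001, 2.861]
force: [-1.1, -1.1, 8.9]
grip_width: 0.0334
finger_force: 29.7
```

```bash
python3 -m creep '[[[-1,0,0,-1,0,0,0],[-1,0,0,-2.5,0,0,0],[-1,0,0,-3.5,0,0,0],[-1,0,0,-3.5,0,0,0],[-1,0,0,-1.2,0,0,0],[-1,0,0,0,0,0,-0.13],[-1,0,0,0,0,0,-0.13],[-1,0,0,0,0,0,-0.13],[-1,0,0,0,0,0,-0.14],[-1,0,0,0,0,0,0]]]' 40;  python3 - <<'E'
from h import *
s=bot.observe(); print(s['qpos'],s['grip_width'])
p=wor(-.001,.1002); go([p[0],p[1],.30],np.pi+Y)
E
```

```text
clock: 13.35
position: [0.4932, 0.323, 0.3074]
tool_rot: [3.142, -0.001, -2.893]
force: [0.5, -0.9, -1.2]
grip_width: 0.0333
finger_force: 40.7
[-0.66718948  0.58373655 -0.0186395   1.78126064  0.01417611  0.77732588
  1.12615916] 0.03330606041054132
turn [ 0.    -0.001 -0.002] shift cm [  7.46 -39.63   0.74]
```

```bash
python3 -m creep '[[[-1,0.5,-2.6,0,0,0,0],[-1,0.8,-4,0,0,0,0],[-1,0.8,-4.5,0,0,0,0],[-1,0.8,-4.5,0,0,0,0],[-1,0.8,-4.5,0,0,0,0],[-1,0.8,-4.5,0,0,0,0],[-1,0.8,-4.5,0,0,0,0],[-1,0.8,-4.5,0,0,0,0],[-1,0.8,-4,0,0,0,0],[-1,0.5,-2,0.7,0,0,0],[-1,0,0,0,0,0,0],[-1,0,0,0,0,0,0]]]';  python3 - <<'E'
from h import *
s=bot.observe(); print(s['qpos'],s['grip_width'])
p=wor(-.001,.1002); go([p[0],p[1],.2355],np.pi+Y)
E
```

```text
clock: 14.85
position: [0.5192, -0.0779, 0.3007]
tool_rot: [3.141, -0.0, -2.894]
force: [-0.4, -0.4, -0.8]
grip_width: 0.033
finger_force: 40.7
[ 0.04458199  0.50845173 -0.01118742  1.95504232  0.00808155  0.6782705
  1.84736719] 0.03300449708378739
turn [ 0.    -0.    -0.002] shift cm [ 0.05 -0.14  6.52]
```

```bash
python3 -m creep '[[[-1,0,-0.1,2,0,0,0],[-1,0.1,0,3,0,0,0],[-1,0,0,1.5,0,0,0],[-1,0,0,0,0,0,0],[-1,0,0,0,0,0,0],[-1,0,0,0,0,0,0]]]';  python3 - <<'E'
from h import *
p=wor(-.001,.1002); go([p[0],p[1],.2055],np.pi+Y)
f=grab('wrist'); im=f['image']; cv2.imwrite('pics/w5.png',im); np.savez('w5.npz',**{k:f[k] for k in('image','depth','T','f','cx','cy')})
E
```

```text
clock: 15.6
position: [0.5187, -0.08, 0.2365]
tool_rot: [-3.141, 0.001, -2.893]
force: [0.1, 0.6, -0.9]
grip_width: 0.0336
finger_force: 40.7
turn [-0.     0.001 -0.001] shift cm [-0.05  0.04  3.1 ]
```

View pics/w5.png

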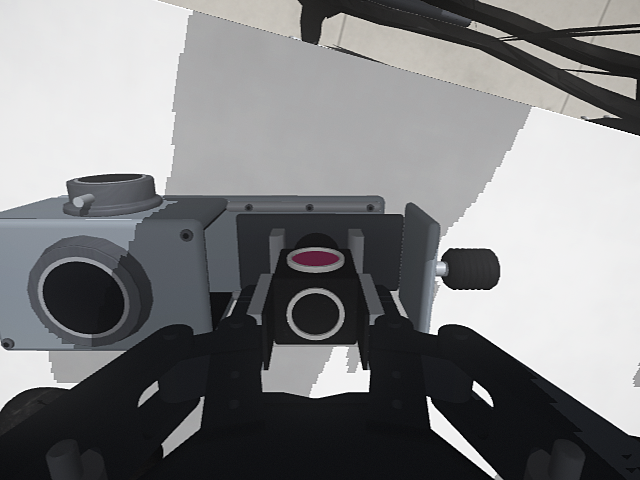

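The cube (centre u≈315) sits over the bay, whose wall ends span u 270–364, and the end plate and knob are to the right. I'll compare the two by depth, then lower gently.

```bash
python3 - <<'E'
from h import *
f=dict(np.load('w5.npz')); L=ill(pts(f))
m=(abs(L[...,0])<.03)&(abs(L[...,1]-.1)<.03)&(L[...,2]>.074)&(L[...,2]<.086); m[:, :272]=0; m[:,360:]=0; m[345:]=0
q=L[m]; print('top',np.percentile(q,[1,50,99],axis=0).round(4), cv2.minAreaRect((q[:,:2]*1000).astype(np.float32)))
m=(L[...,0]<-.002)&(L[...,0]>-.03)&(abs(L[...,1]-.1)<.03)&(L[...,2]>.0265)&(L[...,2]<.031); q=L[m]; print('wall',np.percentile(q,[1,99],axis=0).round(4))
E
python3 -m creep '[[[-1,0,0,0.6,0,0,0],[-1,0,0,0.6,0,0,0],[-1,0,0,0.3,0,0,0],[-1,0,0,0,0,0,0]]]'
```

```text
top [[-0.0167  0.083   0.0744]
 [-0.0035  0.0994  0.08  ]
 [ 0.0136  0.1162  0.0841]] ((-1.117288589477539, 99.57555389404297), (35.511173248291016, 35.112876892089844), 0.0774352177977562)
wall [[-0.0166  0.0753  0.0266]
 [-0.0022  0.125   0.0294]]
clock: 16.15
position: [0.5183, -0.08, 0.2204]
tool_rot: [3.141, -0.001, -2.892]
force: [0.8, 0.6, -0.8]
grip_width: 0.0333
finger_force: 40.7
```

```bash
python3 -m creep '[[[-1,-0.06,0.06,0.2,0,0,0],[-1,0,0,0.3,0,0,0],[-1,0,0,0.3,0,0,0],[-1,0,0,0.2,0,0,0],[-1,0,0,0,0,0,0]]]'
```

```text
clock: 16.77
position: [0.5188, -0.0793, 0.2105]
tool_rot: [3.142, -0.0, -2.892]
force: [-0.2, 1.0, -0.7]
grip_width: 0.0331
finger_force: 40.7
```

No contact force, so it's going in. I'll go the last 5 mm.

```bash
python3 -m creep '[[[-1,0,0,0.2,0,0,0],[-1,0,0,0.2,0,0,0],[-1,0,0,0.1,0,0,0],[-1,0,0,0.1,0,0,0],[-1,0,0,0,0,0,0]]]'
```

```text
clock: 17.4
position: [0.5188, -0.0794, 0.2055]
tool_rot: [-3.141, 0.0, -2.893]
force: [-6.1, 0.1, 20.0]
grip_width: 0.0333
finger_force: 43.3
```

```bash
python3 -m creep '[[[0.2,0,0,0,0,0,0],[0.2,0,0,0,0,0,0],[0.2,0,0,0,0,0,0],[0.2,0,0,-1,0,0,0],[0.2,0,0,-2.5,0,0,0],[0.2,0,0,-3,0,0,0],[0.2,0,0,-2,0,0,0],[0.2,0,0,0,0,0,0],[0.2,0,0,0,0,0,0]]]';  python3 - <<'E'
from h import *
f=grab('wrist'); im=f['image']; cv2.imwrite('pics/w6.png',im); np.savez('w6.npz',**{k:f[k] for k in('image','depth','T','f','cx','cy')})
L=ill(pts(f)); B=lambda z0,z1:L[(L[...,0]>-.03)&(L[...,0]<.03)&(abs(L[...,1]-.1)<.03)&(L[...,2]>z0)&(L[...,2]<z1)]
q=B(.0475,.055); print('top',np.percentile(q,[1,50,99],axis=0).round(4),cv2.minAreaRect((q[:,:2]*1000).astype(np.float32)))
q=B(.0265,.031); print('wall',np.percentile(q,[1,99],axis=0).round(4))
q=L[(abs(L[...,0])<.03)&(abs(L[...,1]-.18)<.03)&(L[...,2]>.036)&(L[...,2]<.05)&(L[...,1]>.166)]; print('knob',np.percentile(q,[1,99],axis=0).round(4))
p=wor(0,.180); go([p[0],p[1],.29],np.pi/2+Y)
E
```

```text
clock: 18.52
position: [0.5187, -0.0792, 0.2895]
tool_rot: [3.142, -0.0, -2.892]
force: [1.1, 0.2, 0.6]
grip_width: 0.0514
finger_force: 0.0
top [[-0.0158  0.0837  0.0477]
 [-0.0019  0.1002  0.0492]
 [ 0.0132  0.1167  0.0513]] ((-1.2986164093017578, 100.25189208984375), (29.73001480102539, 33.83802032470703), 0.19573575258255005)
wall [[-0.0179  0.0751  0.0265]
 [ 0.0231  0.1248  0.0302]]
knob [[-0.0101  0.1669  0.0362]
 [ 0.0087  0.1917  0.0446]]
turn [-0.00e+00 -1.00e-03  1.57e+00] shift cm [ 7.95  0.13 -0.08]
```

View pics/w6.png

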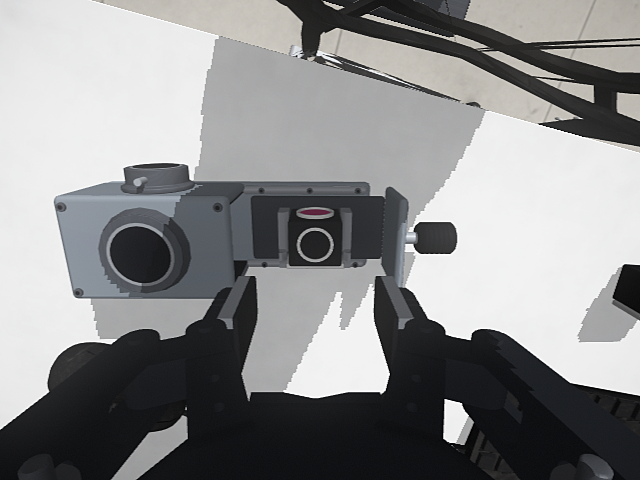

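The cube is home: its top is at (315,240), centred at (-1.3, 100.2) mm as it should be, with top height 49–50 mm. Next I'll re-grasp the knob.

```bash
python3 -m creep '[[[1,0,0,0,0,0,0.174],[1,0,0,0,0,0,0.174],[1,0,0,0,0,0,0.174],[1,0,0,0,0,0,0.174],[1,0,0,0,0,0,0.174],[1,0,0,0,0,0,0.174],[1,0,0,0,0,0,0.174],[1,0,0,0,0,0,0.174],[1,0,0,0,0,0,0.178],[1,3.5,0,0,0,0,0],[1,4.4,0.1,0,0,0,0],[1,0,0,0,0,0,0]]]'; python3 -m creep '[[[1,0,0,0,0,0,0],[1,0,0,0,0,0,0]]]'; python3 - <<'E'
from h import *
p=wor(0,.180); go([p[0],p[1],.193],np.pi/2+Y); print(bot.observe()['qpos'])
E
```

```text
clock: 20.08
position: [0.4997, 0.0004, 0.2889]
tool_rot: [-3.14, -0.001, 1.825]
force: [0.9, 0.3, 0.1]
grip_width: 0.0854
finger_force: 0.0
clock: 20.32
position: [0.5004, -0.0034, 0.2895]
tool_rot: [-3.141, 0.0, 1.819]
force: [-0.1, -0.8, 0.4]
grip_width: 0.0855
finger_force: 0.0
turn [-0.     0.    -0.002] shift cm [0.15 0.03 9.65]
[-0.43069952  0.5399438   0.42970807  2.04064816 -0.36841837  0.63511747
  0.49387015]
```

```bash
python3 -m creep '[[[1,0.1,0,2,0,0,0],[1,0,0,3.5,0,0,0],[1,0,0,3,0,0,0],[1,0,0,1.2,0,0,0],[-0.4,0,0,0,0,0,0],[-1,0,0,0,0,0,0],[-1,0,0,0,0,0,0],[-1,0,0,0,0,0,0],[-1,0,0,0,0,0,0],[-1,0,0,0,0,0,0]]]' 40; python3 -m creep '[[[-1,-0.4,0,0,0,0,0],[-1,-0.8,0,0,0,0,0],[-1,-1.1,0,0,0,0,0],[-1,-1.2,0,0,0,0,0],[-1,-1.2,0,0,0,0,0],[-1,-1.2,0,0,0,0,0],[-1,-1.2,0,0,0,0,0],[-1,-1.1,0,0,0,0,0],[-1,-0.8,0,0,0,0,0],[-1,-0.5,0,0,0,0,0],[-1,0,0,0,0,0,0]]]'; python3 - <<'E'
from h import *
print(ill(tool()[:3,3]))
E
```

```text
clock: 21.58
position: [0.5002, -0.0014, 0.1934]
tool_rot: [3.141, -0.0, 1.821]
force: [-1.9, 0.6, 10.2]
grip_width: 0.0209
finger_force: 38.7
clock: 22.95
position: [0.5236, -0.0942, 0.1935]
tool_rot: [3.141, 0.001, 1.82]
force: [-2.4, -2.9, 8.4]
grip_width: 0.0205
finger_force: 38.8
[-1.83760737e-04  8.48158493e-02  1.93458241e-01]
```

Moved 95.8 mm; about 4–5 mm remain to the stop.

```bash
python3 -m creep '[[[-1,-0.2,0,0,0,0,0],[-1,-0.15,0,0,0,0,0],[-1,-0.1,0,0,0,0,0],[-1,-0.1,0,0,0,0,0],[-1,-0.1,0,0,0,0,0],[-1,0,0,0,0,0,0],[-1,0,0,0,0,0,0]]]'; python3 - <<'E'
from h import *
print(ill(tool()[:3,3]))
E
```

```text
clock: 23.82
position: [0.5249, -0.0986, 0.1934]
tool_rot: [-3.141, -0.002, 1.822]
force: [-5.7, 10.1, 16.0]
grip_width: 0.0205
finger_force: 39.5
[-3.71495893e-05  8.02399080e-02  1.93371559e-01]
```

```bash
python3 -m creep '[[[-1,-0.1,0,0,0,0,0],[-1,0,0,0,0,0,0],[1,0.1,0,0,0,0,0],[1,0,0,0,0,0,0],[1,0,0,0,0,0,0],[1,0,0,0,0,0,0],[1,0,0,-2,0,0,0],[1,0,0,-4,0,0,0],[1,0,0,-5,0,0,0],[1,0,0,-4,0,0,0],[1,0,0,0,0,0,0],[1,0,0,0,0,0,0]]]'; python3 - <<'E'
from h import *
f=grab('wrist'); cv2.imwrite('pics/w7.png',f['image']); L=ill(pts(f))
q=L[(abs(L[...,0])<.02)&(L[...,1]>.066)&(L[...,1]<.11)&(L[...,2]>.034)&(L[...,2]<.05)]; print('knob',np.percentile(q,[1,99],axis=0).round(4))
q=L[(abs(L[...,0])<.028)&(L[...,1]>.045)&(L[...,1]<.07)&(L[...,2]>.0535)&(L[...,2]<.058)]; print('plate',np.percentile(q,[1,99],axis=0).round(4))
E
```

```text
clock: 25.32
position: [0.5249, -0.0997, 0.3423]
tool_rot: [-3.141, -0.0, 1.821]
force: [0.1, -0.0, -1.0]
grip_width: 0.0857
finger_force: 0.0
knob [[-0.0104  0.0682  0.0345]
 [ 0.0098  0.092   0.0449]]
plate [[-0.0277  0.049   0.0535]
 [ 0.0272  0.0559  0.0579]]
```

View pics/w7.png

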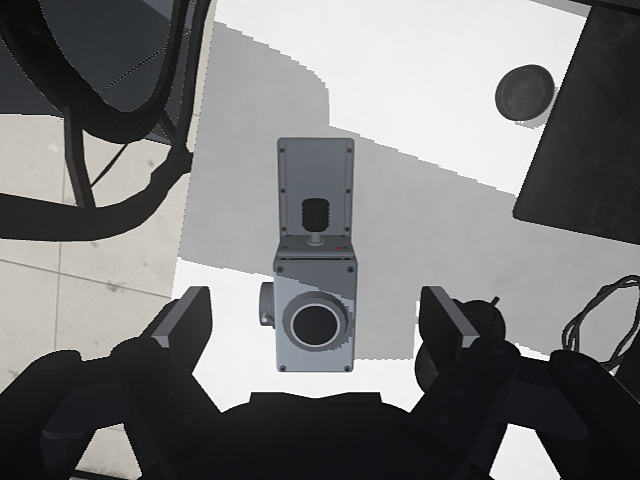

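The drawer is shut: the plate is flush at (316,245), and the knob spans 68–92 mm, exactly where a closed drawer puts it. The gripper is clear of everything.

```bash
python3 -c "
from workcell import bot
print(bot.job_done())"
```

```text
the job is handed in; nothing more can be done
None
```

The magenta cube is seated in the bay, the drawer is shut to its stop, the gripper has let go of everything, and the job was handed in at about 25 s; the hand-in call returned no verdict.

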